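Slide a gel cassette onto the free cooling stand

ROBOT

A 7-joint arm with a two-finger parallel gripper is mounted at the origin on the work surface. World frame = base frame: x ahead of the robot, y to its left, z up, the work surface at z = 0. Lengths are in m, angles in rad, forces in N, time in s.
With the tool pointing down it reaches from about 0.425 to 0.925 m from the base axis. Payload 6.8 kg.
Tool frame: the origin (TCP) lies midway between the tips of the shut fingers; the grasp point (between the pads) lies 19 mm behind it; z points along the fingers, y is the line along which they close (so a half turn about z gives the same grasp; the last joint's range is limited). The gripper opens to 85 mm and grips with 20 to 120 N. Pads are 22 mm wide; open, the fingers measure 114 mm over their backs; the gripper's body (76 mm by 85 mm) begins 54 mm behind the grasp point. The pads swing forward as they close: fully open they stand 13 mm farther back than shut.
Start: joints at [-1.337, 0.477, 0.022, 1.555, -0.011, 1.109, -0.083], TCP at [0.226, 0.636, 0.231] pointing down, gripper open.
Joint ranges: [-2.96, 2.96], [-0.34, 2.1], [-1.41, 1.46], [0.24, 2.44], [-1.37, 4.51], [0.17, 1.92], [-2.96, 2.96]. Speed limits (rad/s): [2.39, 2.39, 3.14, 3.14, 3.14, 3.14, 3.14].

INTERFACE

Orientations are given as a rotation vector (axis times angle).
In Python, from plant import ctrl gives the robot as it stands. The module is installed in compiled form; this text tells all that it offers.
- The arm moves only by the tool jog_arm, never from a script. Its argument "plan" is a list of rows, each an object of numbers: "x", "y", "z": the shift along the tool's x, y, z as a fraction of full scale; "rx", "ry", "rz": the turn, a rotation vector about the tool's x, y, z as a fraction of full scale; "fingers": the opening, from -1 (shut) to 1 (fully open). A call has 1 to 20 rows; each row is the pose to reach, as a shift and turn from the pose commanded when the call began, along the tool's axes at that moment; what a row does not reach only later rows make up. Full scale, the value 1, is 0.25 m for a shift and pi/4 rad for a turn. A row lasts 1/10 s, in which the tool goes at most 50 mm and 8.59 degrees, less where a joint would pass 70% of its speed; a pose out of reach is approached as far as the arm can. A call with a number of a shift or a turn outside -1 to 1 is refused whole. A call with a gripper value outside its range is refused whole. The fingers move at their own pace and stop on an object; the grip force is fixed at half the most. Time passes only in rows, so rows that repeat a pose let the fingers close. It gives the time, the measured TCP pose, the force, the opening and the grip force at its end, in the units of the state.
- ctrl.observe(): the state, without advancing time (a new reading comes with each control period).
- ctrl.snapshot(name): name is "side" or "top" or "wrist"; returns the picture (480x640x3 uint8, red, green, blue); there is no depth.
- ctrl.get_calibration(name): a dict with "camera_matrix" (3x3 intrinsics, pixels), "rvec" (rotation vector, rad) and "tvec" (3), from world to camera coordinates, as OpenCV has them. Camera axes: x right, y down, z forward; pixel columns grow to the right and rows downward; lengths in m; the calibration is good to about 2 mm. The wrist camera is an equidistant fisheye: a pixel r from the principal point sees the ray r / f radians off the axis. A picture is of the moment at which its call begins: read the wrist's pose just before it. get_calibration takes no time and is no camera call; for the wrist camera it gives the pose at the moment of the call.
- ctrl.close_job(): hands the job in; it is judged then, once.
The state is a dict: "time": time; "q": joint angles; "joint_vel": joint speeds; "joint_efforts": joint torques, N m; "tcp_pos": TCP position; "tool_rot": TCP orientation; "force": force on the tool from outside, world axes, zero at the start; "torque": the same for the moment, N m; "finger_gap": finger opening in m; "gripper_force": force on a finger pad.
Only numpy, scipy, OpenCV 4.12 (cv2) and the standard library are available. Lean on these libraries where they do the work, as an engineer would, in place of code of your own. Each camera call takes 0.05 s, during which the arm holds its last target. There are 200 camera calls.

TASK

The green-lidded gel cassette on the levelling table has to go onto the cooling stand that is still free, at one end of the table. First swing the orange gate at that end fully open, then slide the cassette flat across the gap, without lifting or tipping it, until it rests centred and square on the narrow stand, hanging over equally on both sides and clear of the table. Leave that gate open and the other gate shut, and do not disturb the blue-lidded cassette, the bottle or the beaker.

Things in the scene. Friction and masses are not known exactly. Their poses are not given: they have to be found in the camera images.
- table_top: Grey levelling table on steel feet, fixed, 120 mm (x) by 240 mm (y). Origin on the bench under its centre; top surface at z = 60 mm. y is the sliding direction; x points away from the robot, turned by up to about 17 degrees. Low black rails along y at x = -57.5 and +57.5 mm, 5 mm wide, tops at z = 66 mm, leave 110 mm between them. An orange gate at each end.
- gate_left (a joint): Orange gate at the table's +y end: arm 12 mm wide, z = 70 to 80 mm, 91 mm long from a vertical pivot at x = -74, y = 112 mm of the table. 0 rad: shut, arm along the table's +x, across the cassette's way. Grows as it swings outward, away from the table's middle; 1.57: arm along +y, way clear; stop at 1.75. Light friction, stays where left.
- gate_right (a joint): The same gate, mirrored, at the table's -y end: pivot at x = -74, y = -112 mm of the table; 0 rad: shut, the arm points along +x; grows as the arm swings outward; about 1.57: the arm points along -y.
- gate_left_pin (a point): Top of the upright black pin on gate_left's arm, 84 mm from the pivot: 12 mm in diameter, from z = 80 to 115 mm above the bench. Push or pinch it from above.
- gate_right_pin (a point): Top of the upright black pin on gate_right's arm, same sizes.
- stand_a: Cooling stand, fixed: aluminium block, top 100 (x) by 44 mm (y) at z = 58 mm, in a white drip tray 150 by 112 mm, rim 18 mm. Origin on the bench under its centre, axes parallel to the table's. It is 180 to 186 mm from the table's centre along y (gap about 40 mm), at the +y or the -y end: this changes between starts. The free stand is the one with no cassette on it.
- stand_b: The other cooling stand, of the same make, beyond the other end of the table.
- cassette_green: The cassette to be moved: closed flat box, clear with a green lid, 100 by 100 by 30 mm high, about 0.3 kg, too wide to grasp. Origin at the centre of its underside; axes along its sides. At the start it lies on the levelling table between the rails, near the middle.
- cassette_blue: Another cassette of the same size with a blue lid, already cooling on one of the stands; leave it alone. Origin at the centre of its underside.
- bottle: Glass bottle with a blue cap, 70 mm in diameter, 140 mm high, standing on the bench beyond the table. Origin under its centre. Leave it alone.
- beaker: Open glass beaker, 72 mm in diameter, 90 mm high, standing on the bench beyond the table. Origin under its centre. Leave it alone.
There are look-alikes about, which are no part of the job. What is shaped like the cassette_green but brown or yellow is not meant.

How it is judged:
On the way:
1. the gate at the free stand's end is swung fully open (over 1.3 rad) while the green cassette still lies where it was (within 15 mm) (((y of stand_a in the frame of table_top above 0 m and value of joint gate_left above 1.3 rad and value of joint gate_right below 0.3 rad) or (y of stand_a in the frame of table_top below 0 m and value of joint gate_right above 1.3 rad and value of joint gate_left below 0.3 rad)) and distance of cassette_green from where it was at the start of the episode below 0.015 m), for 0.2 s.
At the end, for the whole second after the job is handed in: Green cassette flat and still on the free stand (stand_a), off the table, centred on its block within 10 mm along y and 14 mm along x, square within 0.14 rad; that gate over 1.3 rad, the other under 0.3 rad; blue cassette moved under 15 mm (((y of stand_a in the frame of table_top above 0 m and value of joint gate_left above 1.3 rad and value of joint gate_right below 0.3 rad) or (y of stand_a in the frame of table_top below 0 m and value of joint gate_right above 1.3 rad and value of joint gate_left below 0.3 rad)) and y of cassette_green in the frame of stand_a between -0.01 and 0.01 m and x of cassette_green in the frame of stand_a between -0.014 and 0.014 m and z of cassette_green in the frame of stand_a between 0.054 and 0.062 m and angle between the x axis of cassette_green and the x axis of stand_a, either way round below 0.14 rad and angle between cassette_green's own z axis and vertical below 0.04 rad and linear speed of cassette_green below 0.01 m/s and contact force between cassette_green and table_top below 0.05 N and distance of cassette_blue from where it was at the start of the episode below 0.015 m); the robot touches nothing.
It fails at once if the green cassette is lifted more than 15 mm off the table's surface (z of cassette_green in the frame of table_top above 0.075 m).
It fails at once if the green cassette tips by more than 0.2 rad or falls (underside centre lower than 45 mm above the bench) (angle between cassette_green's own z axis and vertical above 0.2 rad or z of cassette_green in the frame of table_top below 0.045 m).
It fails at once if the gate at the occupied stand's end is opened (over 0.3 rad) ((y of stand_a in the frame of table_top above 0 m and value of joint gate_right above 0.3 rad) or (y of stand_a in the frame of table_top below 0 m and value of joint gate_left above 0.3 rad)).
It fails at once if the blue cassette is moved 15 mm or more (distance of cassette_blue from where it was at the start of the episode above 0.015 m).
It fails at once if the bottle or the beaker is moved more than 30 mm (distance of any of bottle, beaker from where it was at the start of the episode above 0.03 m).
It also fails if it takes over 58 s, if anything falls off the work surface, if the arm or the gripper's body presses on something with over 40 N, if the wrist force passes 120 N, or if a joint passes its speed limit or range.

## Working session

There is one attempt and no reset: what is moved stays moved. The work goes in short steps, Python scripts to look and compute and a tool call to move; the robot and the scene stay as the last step left them, time stands still between calls to the robot, and variables do not carry over. Pictures are saved under pics/ and viewed, at most 10 in all, crops included, and the job is handed in when it is done.

Besides the shell and the picture viewer there is one more tool, called after "Emit:" as name(argument=value, ...) on one line, values as JSON. jog_arm: Moves the arm, as the interface text tells. Shift numbers are shares of 0.25 m and turn numbers shares of pi/4 rad, none past 1 either way. Its arguments: {"type":"object","properties":{"plan":{"type":"array","items":{"type":"object","properties":{"x":{"type":"number","minimum":-1,"maximum":1},"y":{"type":"number","minimum":-1,"maximum":1},"z":{"type":"number","minimum":-1,"maximum":1},"rx":{"type":"number","minimum":-1,"maximum":1},"ry":{"type":"number","minimum":-1,"maximum":1},"rz":{"type":"number","minimum":-1,"maximum":1},"fingers":{"type":"number"}}}}},"required":["plan"]}

```bash
mkdir -p pics
python3 - <<'E'
from plant import ctrl
import cv2,numpy as np
s=ctrl.observe();print(s['time'],s['tcp_pos'],s['tool_rot'],s['finger_gap'])
for n in("top","side"):
    cv2.imwrite(f"pics/{n}0.png",ctrl.snapshot(n)[:,:,::-1]); c=ctrl.get_calibration(n);print(n,c)
E
```

```text
0.0 [0.22607778 0.63538892 0.23031221] [-5.34273885e-01 -3.09565341e+00  2.89635214e-03] 0.08522110957584199
top {'camera_matrix': array([[603.7382024 ,   0.        , 324.14196509],
       [  0.        , 603.7382024 , 237.43299101],
       [  0.        ,   0.        ,   1.        ]]), 'rvec': array([ 2.22123532, -2.16329042,  0.04966263]), 'tvec': array([0.01206698, 0.56261481, 1.06323397])}
side {'camera_matrix': array([[603.28379575,   0.        , 307.92281988],
       [  0.        , 603.28379575, 237.75976263],
       [  0.        ,   0.        ,   1.        ]]), 'rvec': array([ 2.13049942, -0.25991258,  0.17436671]), 'tvec': array([-0.55504296,  0.15099643,  0.88757682])}
```

View pics/top0.png

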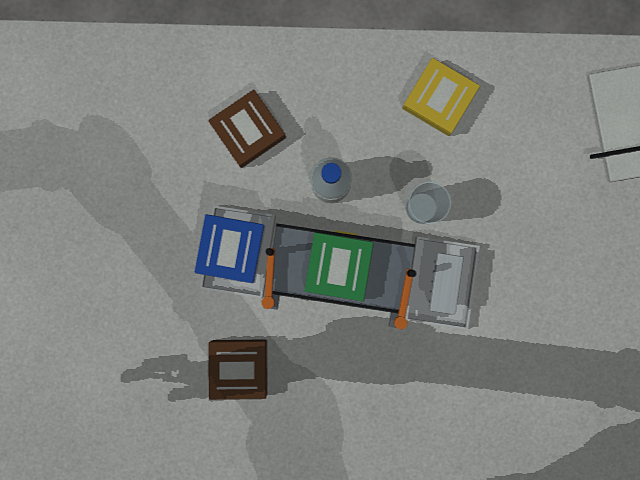

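View pics/side0.png

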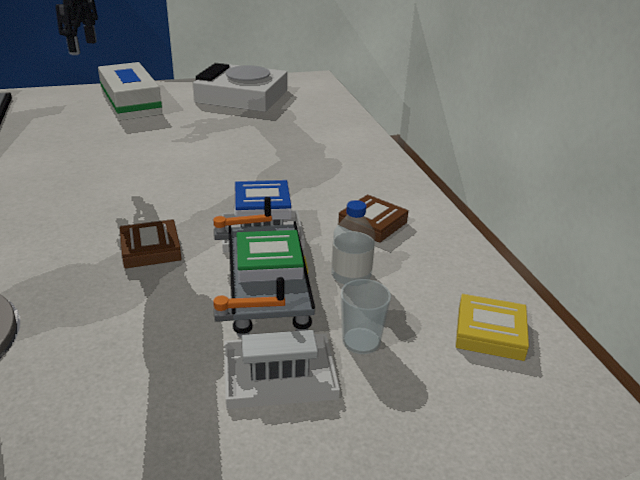

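Top view: the green lid is at (339,267). Blue sits on the left (+y) stand at (230,248), and the free stand is on the right (-y) at about (447,283). The brown and yellow boxes at (247,128), (238,370) and (441,96) are look-alikes lying on the bench. So gate_right is the one to open: pivot (401,323), pin (411,273). I'll confirm in an enlarged crop and measure.

```bash
cat > h.py <<'E'
import cv2,numpy as np
from plant import ctrl
def world(name,px,z):
    c=ctrl.get_calibration(name);R=cv2.Rodrigues(c['rvec'])[0];t=c['tvec']
    u=cv2.undistortPoints(np.float64(px).reshape(-1,1,2),c['camera_matrix'],None).reshape(-1,2)
    d=np.c_[u,np.ones(len(u))]@R; o=-R.T@t
    return o+d*((z-o[2])/d[:,2])[:,None]
def box(img,lo,hi,roi):
    h=cv2.cvtColor(img,cv2.COLOR_RGB2HSV);m=cv2.inRange(h,lo,hi);k=np.zeros_like(m);x0,y0,x1,y1=roi
    k[y0:y1,x0:x1]=m[y0:y1,x0:x1]
    c=max(cv2.findContours(k,cv2.RETR_EXTERNAL,cv2.CHAIN_APPROX_NONE)[0],key=cv2.contourArea)
    return cv2.minAreaRect(cv2.convexHull(c))
E
python3 - <<'E'
from h import *
im=cv2.imread('pics/top0.png')
cv2.imwrite('pics/crop0.png',cv2.resize(im[200:335,250:490],None,fx=3.3333,fy=3.3333,interpolation=cv2.INTER_CUBIC))
r=im[:,:,::-1].copy()
for n,lo,hi in(("green",(45,90,40),(85,255,255)),("blue",(105,120,60),(125,255,255))):
    b=box(r,lo,hi,(190,200,400,320));p=cv2.boxPoints(b);w=world('top',p,.09)
    print(n,b,w.mean(0),np.linalg.norm(np.roll(w,1,0)-w,axis=1)); e=w-np.roll(w,1,0);print(np.degrees(np.arctan2(e[:,1],e[:,0])))
b=world('top',[(270,252),(411,273)],.115);c=world('top',[(268,302),(401,323)],.08)
print(b,c,np.linalg.norm(b[0]-b[1]),np.linalg.norm(c[0]-c[1]))
E
```

```text
green ((338.3648681640625, 266.310791015625), (60.33442687988281, 60.33442687988281), 9.462322235107422) [0.51111533 0.00162692 0.09      ] [0.09960915 0.09986773 0.10010552 0.09973142]
[ 82.10566706  -7.87449174 -97.97296003 171.84042262]
blue ((228.77442932128906, 248.26332092285156), (59.69850158691406, 59.874290466308594), 10.12467098236084) [0.5361972  0.18419681 0.09      ] [0.09906789 0.09935225 0.09955867 0.09920765]
[ 81.44706896  -8.01400919 -98.63419075 171.70338517]
[[ 0.53106001  0.11315581  0.115     ]
 [ 0.50322401 -0.11526603  0.115     ]] [[ 0.44846585  0.11724516  0.08      ]
 [ 0.41964564 -0.10508454  0.08      ]] 0.23011166917025483 0.22418987708786448
```

View pics/crop0.png

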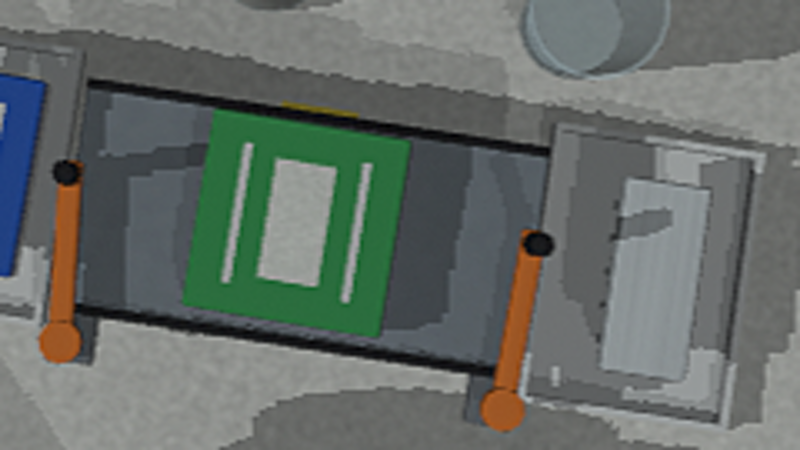

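Crop: the green lid spans (185,110)-(408,335). The left pin is at (66,173), the right pin at (539,243), and the right pivot at (503,411). The free block's corners are at about (627,178), (709,188), (684,382) and (602,370).

Run:
```python
from h import *
f=lambda p:np.float64(p)*.3+[250,200]
B=world('top',f([(627,178),(709,188),(684,382),(602,370)]),.058)
print('block',B.mean(0),np.linalg.norm(np.roll(B,1,0)-B,axis=1))
P=world('top',f([(60,342),(503,411)]),.08)
d=P[0]-P[1];a=np.arctan2(-d[0],d[1]);print('piv',P,'yaw',np.degrees(a))
R=np.array([[np.cos(a),-np.sin(a)],[np.sin(a),np.cos(a)]])
T=P.mean(0)[:2]-R@[-.074,0];print('table',T)
for n,p in(('block',B.mean(0)[:2]),('green',[.5111,.0016]),('blue',[.5362,.1842])):print(n,R.T@(np.array(p)-T))
e=B[[0,1,2,3]]-B[[3,2,1,0]];print(np.degrees(np.arctan2(e[:2,1],e[:2,0])))
L=world('top',f([(90,82),(550,150),(77,308),(490,372)]),.066);print((L[:,:2]-T)@R)
s=ctrl.observe();print(cv2.Rodrigues(s['tool_rot'])[0])
```

```text
block [ 0.48628869 -0.18420336  0.058     ] [0.09890607 0.04223999 0.09986933 0.0421607 ]
piv [[ 0.44746967  0.11721392  0.08      ]
 [ 0.41914525 -0.10492833  0.08      ]] yaw -7.2663343019632505
table [ 0.50671316 -0.00321685]
block [ 0.00263106 -0.18211632]
green [0.00374237 0.00533303]
blue [0.00554522 0.18964125]
[-6.43494976 -6.47727066]
[[ 0.05792895  0.11888528]
 [ 0.05936118 -0.1181373 ]
 [-0.0566881   0.10737979]
 [-0.05657495 -0.10446242]]
[[-9.42154719e-01  3.35177998e-01 -4.42645086e-04]
 [ 3.35178266e-01  9.42153325e-01 -1.62564782e-03]
 [-1.27841843e-04 -1.67997678e-03 -9.99998581e-01]]
```

Free stand: table frame (0.003, -0.182), on the -y side, block measured 99x42 mm, which matches. Sizes and heights are consistent. I'll open gate_right with the shut fingers held at 45 degrees. First the transit.

```bash
cat >> h.py <<'E'
A=np.radians(-7.5);RT=np.array([[np.cos(A),-np.sin(A)],[np.sin(A),np.cos(A)]]);T=np.array([.5067,-.0032])
def tab(p): return RT.T@(np.asarray(p)[:2]-T)
def plan(targets,table=True):
    """targets: (x,y,z,yaw deg of tool y rel. table x) -> jog numbers"""
    s=ctrl.observe();R=cv2.Rodrigues(s['tool_rot'])[0];p=s['tcp_pos']
    print('t',round(s['time'],2),'tab',tab(p).round(4),'z',p[2].round(4),'F',np.round(s['force'],1),'gap',s['finger_gap'])
    for x,y,z,w in targets:
        g=np.r_[T+RT@[x,y],z];d=R.T@(g-p)/.25
        cur=np.degrees(np.arctan2(R[1,1],R[0,1]));dw=(w-7.5-cur+180)%360-180
        print(d.round(3),'rz',round(-dw/45,3))
E
python3 - <<'E'
from h import *
plan([(.029,-.093,.23,-45)])
E
```

```text
t 0.1 tab [-0.3616  0.5966] z 0.2304 F [-0.3 -0.  -0.3] gap 0.08539932420179805
[-2.105 -2.37   0.006] rz 2.731
```

Emit:
jog_arm(plan=[{"x": -0.78,"y": -0.72,"z": 0,"rz": 1,"fingers": -1},{"x": -0.78,"y": -0.72,"z": 0,"rz": 1,"fingers": -1},{"x": -0.78,"y": -0.72,"z": 0,"rz": 1,"fingers": -1},{"x": -0.78,"y": -0.72,"z": 0,"rz": 1,"fingers": -1},{"x": -0.78,"y": -0.72,"z": 0,"rz": 1,"fingers": -1},{"x": -0.78,"y": -0.72,"z": 0,"rz": 1,"fingers": -1},{"x": -0.78,"y": -0.72,"z": 0,"rz": 1,"fingers": -1},{"x": -0.78,"y": -0.72,"z": 0,"rz": 1,"fingers": -1}])

```text
invalid input
```

Run:
```python
from h import *
plan([(.029,-.093,.23,-45),(.02,.17,.23,-45)]);print(ctrl.observe()['q'])
```

```text
t 0.1 tab [-0.3616  0.5966] z 0.2304 F [-0.3 -0.  -0.3] gap 0.08539932420179805
[-2.105 -2.37   0.006] rz 2.731
[-1.85  -1.349  0.004] rz 2.731
[-1.3370922   0.47773922  0.02232636  1.55633558 -0.01148664  1.10933071
 -0.08313105]
```

Emit:
jog_arm(plan=[{"x": -0.78,"y": -0.72,"z": 0.0,"rx": 0.0,"ry": 0.0,"rz": 1.0,"fingers": -1.0},{"x": -0.78,"y": -0.72,"z": 0.0,"rx": 0.0,"ry": 0.0,"rz": 1.0,"fingers": -1.0},{"x": -0.78,"y": -0.72,"z": 0.0,"rx": 0.0,"ry": 0.0,"rz": 1.0,"fingers": -1.0},{"x": -0.78,"y": -0.72,"z": 0.0,"rx": 0.0,"ry": 0.0,"rz": 1.0,"fingers": -1.0},{"x": -0.78,"y": -0.72,"z": 0.0,"rx": 0.0,"ry": 0.0,"rz": 1.0,"fingers": -1.0},{"x": -0.78,"y": -0.72,"z": 0.0,"rx": 0.0,"ry": 0.0,"rz": 1.0,"fingers": -1.0},{"x": -0.78,"y": -0.72,"z": 0.0,"rx": 0.0,"ry": 0.0,"rz": 1.0,"fingers": -1.0},{"x": -0.78,"y": -0.72,"z": 0.0,"rx": 0.0,"ry": 0.0,"rz": 1.0,"fingers": -1.0}])

```text
time: 0.9
tcp_pos: [0.349, 0.402, 0.2313]
tool_rot: [-1.675, -2.657, -0.001]
force: [-1.0, 0.5, -0.2]
finger_gap: 0.0
gripper_force: 0.0
```

Run:
```python
from h import *
plan([(.029,-.093,.23,-45),(.02,.17,.23,-45)]);print(ctrl.observe()['q'])
```

```text
t 0.9 tab [-0.2093  0.3812] z 0.2313 F [-1.   0.5 -0.2] gap 3.644567931023872e-05
[-2.11  -0.235  0.004] rz 1.734
[-1.208  0.308  0.004] rz 1.734
[-1.17555428  0.24270482  0.24047642  1.90964222 -0.06904368  0.99672973
 -0.45870021]
```

Emit:
jog_arm(plan=[{"x": -1.0,"y": 0.1,"z": 0.0,"rx": 0.0,"ry": 0.0,"rz": 1.0,"fingers": -1.0},{"x": -1.0,"y": 0.1,"z": 0.0,"rx": 0.0,"ry": 0.0,"rz": 1.0,"fingers": -1.0},{"x": -1.0,"y": 0.1,"z": 0.0,"rx": 0.0,"ry": 0.0,"rz": 1.0,"fingers": -1.0},{"x": -1.0,"y": 0.1,"z": 0.0,"rx": 0.0,"ry": 0.0,"rz": 1.0,"fingers": -1.0},{"x": -1.0,"y": 0.1,"z": 0.0,"rx": 0.0,"ry": 0.0,"rz": 1.0,"fingers": -1.0},{"x": -1.0,"y": 0.1,"z": 0.0,"rx": 0.0,"ry": 0.0,"rz": 1.0,"fingers": -1.0},{"x": -1.0,"y": 0.1,"z": 0.0,"rx": 0.0,"ry": 0.0,"rz": 1.0,"fingers": -1.0},{"x": -1.0,"y": 0.1,"z": 0.0,"rx": 0.0,"ry": 0.0,"rz": 1.0,"fingers": -1.0}])

```text
time: 1.7
tcp_pos: [0.4789, 0.1885, 0.231]
tool_rot: [-2.561, -1.818, 0.0]
force: [0.0, -0.4, 0.4]
finger_gap: -0.0
gripper_force: 0.0
```

Run:
```python
from h import *
plan([(.029,-.093,.23,-45)])
```

```text
t 1.7 tab [-0.0526  0.1864] z 0.231 F [ 0.  -0.4  0.4] gap -3.8011810061607364e-05
[-1.028  0.547  0.004] rz 0.739
```

Emit:
jog_arm(plan=[{"x": -1.0,"y": 0.55,"z": 0.0,"rx": 0.0,"ry": 0.0,"rz": 0.74,"fingers": -1.0},{"x": -1.0,"y": 0.55,"z": 0.0,"rx": 0.0,"ry": 0.0,"rz": 0.74,"fingers": -1.0},{"x": -1.0,"y": 0.55,"z": 0.0,"rx": 0.0,"ry": 0.0,"rz": 0.74,"fingers": -1.0},{"x": -1.0,"y": 0.55,"z": 0.0,"rx": 0.0,"ry": 0.0,"rz": 0.74,"fingers": -1.0},{"x": -1.0,"y": 0.55,"z": 0.0,"rx": 0.0,"ry": 0.0,"rz": 0.74,"fingers": -1.0},{"x": -1.0,"y": 0.55,"z": 0.0,"rx": 0.0,"ry": 0.0,"rz": 0.74,"fingers": -1.0},{"x": -1.0,"y": 0.55,"z": 0.0,"rx": 0.0,"ry": 0.0,"rz": 0.74,"fingers": -1.0},{"x": -1.0,"y": 0.55,"z": 0.0,"rx": 0.0,"ry": 0.0,"rz": 0.74,"fingers": -1.0}])

```text
time: 2.5
tcp_pos: [0.5256, -0.0941, 0.2309]
tool_rot: [-2.976, -1.003, 0.001]
force: [0.1, 0.3, -0.4]
finger_gap: -0.0
gripper_force: 0.0
```

Run:
```python
from h import *
d=.0125
L=[(.029,-.093,.09,-45)]
for th in np.linspace(0,1.62,7): L.append((-.074+.084*np.cos(th)+d,-.112-.084*np.sin(th)+d,.09,-45))
L.append((L[-1][0]+.03,L[-1][1]+.03,.09,-45));L.append((L[-1][0],L[-1][1],.23,-45))
plan(L);print(ctrl.observe()['q'])
```

```text
t 2.5 tab [ 0.0306 -0.0877] z 0.2309 F [ 0.1  0.3 -0.4] gap -2.9852358164396804e-05
[-0.019  0.011  0.564] rz -0.005
[-0.056  0.011  0.564] rz -0.005
[-0.128  0.066  0.564] rz -0.005
[-0.212  0.1    0.564] rz -0.005
[-0.302  0.11   0.564] rz -0.005
[-0.391  0.096  0.564] rz -0.005
[-0.473  0.059  0.564] rz -0.005
[-0.543  0.001  0.564] rz -0.005
[-0.373  0.     0.564] rz -0.005
[-0.373  0.     0.004] rz -0.005
[-0.5361685   0.29353893  0.73127065  1.92879985 -0.23144927  1.00448906
 -0.62108382]
```

Emit:
jog_arm(plan=[{"x": 0.0,"y": 0.01,"z": 0.3,"rx": 0.0,"ry": 0.0,"rz": 0.0,"fingers": -1.0},{"x": 0.0,"y": 0.01,"z": 0.5,"rx": 0.0,"ry": 0.0,"rz": 0.0,"fingers": -1.0},{"x": 0.0,"y": 0.01,"z": 0.56,"rx": 0.0,"ry": 0.0,"rz": 0.0,"fingers": -1.0},{"x": 0.0,"y": 0.01,"z": 0.56,"rx": 0.0,"ry": 0.0,"rz": 0.0,"fingers": -1.0},{"x": -0.06,"y": 0.01,"z": 0.56,"rx": 0.0,"ry": 0.0,"rz": 0.0,"fingers": -1.0},{"x": -0.09,"y": 0.04,"z": 0.56,"rx": 0.0,"ry": 0.0,"rz": 0.0,"fingers": -1.0},{"x": -0.13,"y": 0.066,"z": 0.56,"rx": 0.0,"ry": 0.0,"rz": 0.0,"fingers": -1.0},{"x": -0.17,"y": 0.085,"z": 0.56,"rx": 0.0,"ry": 0.0,"rz": 0.0,"fingers": -1.0},{"x": -0.21,"y": 0.1,"z": 0.56,"rx": 0.0,"ry": 0.0,"rz": 0.0,"fingers": -1.0},{"x": -0.26,"y": 0.107,"z": 0.56,"rx": 0.0,"ry": 0.0,"rz": 0.0,"fingers": -1.0},{"x": -0.3,"y": 0.11,"z": 0.56,"rx": 0.0,"ry": 0.0,"rz": 0.0,"fingers": -1.0},{"x": -0.35,"y": 0.105,"z": 0.56,"rx": 0.0,"ry": 0.0,"rz": 0.0,"fingers": -1.0},{"x": -0.39,"y": 0.095,"z": 0.56,"rx": 0.0,"ry": 0.0,"rz": 0.0,"fingers": -1.0},{"x": -0.43,"y": 0.08,"z": 0.56,"rx": 0.0,"ry": 0.0,"rz": 0.0,"fingers": -1.0},{"x": -0.47,"y": 0.06,"z": 0.56,"rx": 0.0,"ry": 0.0,"rz": 0.0,"fingers": -1.0},{"x": -0.51,"y": 0.03,"z": 0.56,"rx": 0.0,"ry": 0.0,"rz": 0.0,"fingers": -1.0},{"x": -0.54,"y": 0.0,"z": 0.56,"rx": 0.0,"ry": 0.0,"rz": 0.0,"fingers": -1.0},{"x": -0.54,"y": 0.0,"z": 0.56,"rx": 0.0,"ry": 0.0,"rz": 0.0,"fingers": -1.0}])

```text
time: 4.3
tcp_pos: [0.4155, -0.1766, 0.0911]
tool_rot: [-2.977, -0.998, 0.002]
force: [0.9, 0.4, -0.7]
finger_gap: 0.0
gripper_force: 0.0
```

Emit:
jog_arm(plan=[{"x": 0.12,"y": 0.0,"z": 0.0,"rx": 0.0,"ry": 0.0,"rz": 0.0,"fingers": -1.0},{"x": 0.15,"y": 0.0,"z": -0.4,"rx": 0.0,"ry": 0.0,"rz": 0.0,"fingers": -1.0},{"x": 0.4,"y": 0.0,"z": -0.5,"rx": 0.0,"ry": 0.0,"rz": 0.0,"fingers": -1.0},{"x": 0.9,"y": 0.0,"z": -0.5,"rx": 0.0,"ry": 0.0,"rz": -1.0,"fingers": 0.3},{"x": 1.0,"y": -0.4,"z": -0.5,"rx": 0.0,"ry": 0.0,"rz": -1.0,"fingers": 0.3},{"x": 1.0,"y": -0.5,"z": -0.5,"rx": 0.0,"ry": 0.0,"rz": -1.0,"fingers": 0.3},{"x": 1.0,"y": -0.5,"z": -0.5,"rx": 0.0,"ry": 0.0,"rz": -1.0,"fingers": 0.3},{"x": 1.0,"y": -0.5,"z": -0.5,"rx": 0.0,"ry": 0.0,"rz": -1.0,"fingers": 0.3},{"x": 1.0,"y": -0.5,"z": -0.5,"rx": 0.0,"ry": 0.0,"rz": -1.0,"fingers": 0.3},{"x": 1.0,"y": -0.5,"z": -0.5,"rx": 0.0,"ry": 0.0,"rz": -1.0,"fingers": 0.3},{"x": 1.0,"y": -0.5,"z": -0.5,"rx": 0.0,"ry": 0.0,"rz": -1.0,"fingers": 0.3}])

```text
time: 5.4
tcp_pos: [0.5413, 0.0727, 0.2161]
tool_rot: [2.371, 2.061, -0.001]
force: [-0.1, -0.4, -0.4]
finger_gap: 0.0554
gripper_force: 0.0
```

Run:
```python
from h import *
im=ctrl.snapshot('top');cv2.imwrite('pics/top1.png',cv2.resize(im[180:340,190:490,::-1],None,fx=2.6667,fy=2.6667,interpolation=cv2.INTER_CUBIC))
plan([(.003,.078,.2,0),(.003,.078,.072,0)])
```

```text
t 5.45 tab [0.0245 0.0794] z 0.2161 F [-0.3  0.1 -0.8] gap 0.05528739014951183
[-0.006 -0.086  0.065] rz -0.012
[-0.006 -0.086  0.577] rz -0.012
```

View pics/top1.png

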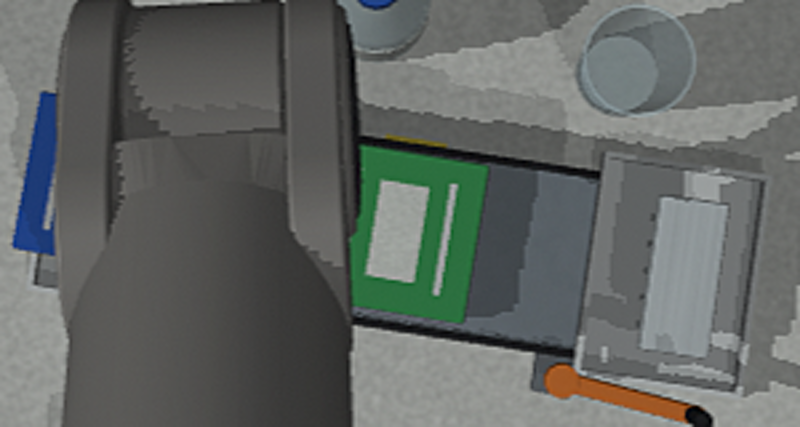

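The gate arm (562,381)→(700,415) is fully open, and the cassette hasn't moved. I'll lower the spread fingers behind the cassette.

Emit:
jog_arm(plan=[{"x": 0.0,"y": -0.086,"z": 0.1,"rx": 0.0,"ry": 0.0,"rz": -0.01,"fingers": 0.3},{"x": 0.0,"y": -0.086,"z": 0.25,"rx": 0.0,"ry": 0.0,"rz": -0.01,"fingers": 0.3},{"x": 0.0,"y": -0.086,"z": 0.4,"rx": 0.0,"ry": 0.0,"rz": -0.01,"fingers": 0.3},{"x": 0.0,"y": -0.086,"z": 0.5,"rx": 0.0,"ry": 0.0,"rz": -0.01,"fingers": 0.3},{"x": 0.0,"y": -0.086,"z": 0.55,"rx": 0.0,"ry": 0.0,"rz": -0.01,"fingers": 0.3},{"x": 0.0,"y": -0.086,"z": 0.588,"rx": 0.0,"ry": 0.0,"rz": -0.01,"fingers": 0.3},{"x": 0.0,"y": -0.086,"z": 0.588,"rx": 0.0,"ry": 0.0,"rz": -0.01,"fingers": 0.3}])

```text
time: 6.15
tcp_pos: [0.5201, 0.0758, 0.0689]
tool_rot: [-2.362, -2.071, 0.001]
force: [-0.0, 0.2, 1.0]
finger_gap: 0.0555
gripper_force: 0.0
```

Run:
```python
from h import *
plan([(.003,y,.069,0) for y in (.06,0,-.1,-.121)])
```

```text
t 6.15 tab [0.003  0.0801] z 0.0689 F [-0.   0.2  1. ] gap 0.055501622646614526
[-0.08  0.   -0.  ] rz 0.0
[-0.32 -0.   -0.  ] rz 0.0
[-0.72 -0.    0.  ] rz 0.0
[-0.804 -0.     0.   ] rz 0.0
```

Emit:
jog_arm(plan=[{"x": -0.03,"y": 0.0,"z": 0.0,"rx": 0.0,"ry": 0.0,"rz": 0.0,"fingers": 0.3},{"x": -0.06,"y": 0.0,"z": 0.0,"rx": 0.0,"ry": 0.0,"rz": 0.0,"fingers": 0.3},{"x": -0.08,"y": 0.0,"z": 0.0,"rx": 0.0,"ry": 0.0,"rz": 0.0,"fingers": 0.3},{"x": -0.1,"y": 0.0,"z": 0.0,"rx": 0.0,"ry": 0.0,"rz": 0.0,"fingers": 0.3},{"x": -0.12,"y": 0.0,"z": 0.0,"rx": 0.0,"ry": 0.0,"rz": 0.0,"fingers": 0.3},{"x": -0.14,"y": 0.0,"z": 0.0,"rx": 0.0,"ry": 0.0,"rz": 0.0,"fingers": 0.3},{"x": -0.16,"y": 0.0,"z": 0.0,"rx": 0.0,"ry": 0.0,"rz": 0.0,"fingers": 0.3},{"x": -0.18,"y": 0.0,"z": 0.0,"rx": 0.0,"ry": 0.0,"rz": 0.0,"fingers": 0.3},{"x": -0.2,"y": 0.0,"z": 0.0,"rx": 0.0,"ry": 0.0,"rz": 0.0,"fingers": 0.3},{"x": -0.22,"y": 0.0,"z": 0.0,"rx": 0.0,"ry": 0.0,"rz": 0.0,"fingers": 0.3},{"x": -0.24,"y": 0.0,"z": 0.0,"rx": 0.0,"ry": 0.0,"rz": 0.0,"fingers": 0.3},{"x": -0.26,"y": 0.0,"z": 0.0,"rx": 0.0,"ry": 0.0,"rz": 0.0,"fingers": 0.3},{"x": -0.28,"y": 0.0,"z": 0.0,"rx": 0.0,"ry": 0.0,"rz": 0.0,"fingers": 0.3},{"x": -0.3,"y": 0.0,"z": 0.0,"rx": 0.0,"ry": 0.0,"rz": 0.0,"fingers": 0.3},{"x": -0.32,"y": 0.0,"z": 0.0,"rx": 0.0,"ry": 0.0,"rz": 0.0,"fingers": 0.3},{"x": -0.34,"y": 0.0,"z": 0.0,"rx": 0.0,"ry": 0.0,"rz": 0.0,"fingers": 0.3},{"x": -0.36,"y": 0.0,"z": 0.0,"rx": 0.0,"ry": 0.0,"rz": 0.0,"fingers": 0.3},{"x": -0.38,"y": 0.0,"z": 0.0,"rx": 0.0,"ry": 0.0,"rz": 0.0,"fingers": 0.3},{"x": -0.4,"y": 0.0,"z": 0.0,"rx": 0.0,"ry": 0.0,"rz": 0.0,"fingers": 0.3}])

```text
time: 8.05
tcp_pos: [0.5072, -0.0233, 0.0693]
tool_rot: [-2.361, -2.073, 0.0]
force: [0.6, 3.1, 1.2]
finger_gap: 0.0555
gripper_force: 1.0
```

Run:
```python
from h import *
plan([(.003,y,.069,0) for y in (-.1,-.121)])
im=ctrl.snapshot('top');cv2.imwrite('pics/top2.png',cv2.resize(im[180:340,190:490,::-1],None,fx=2.6667,fy=2.6667,interpolation=cv2.INTER_CUBIC))
im=ctrl.snapshot('side');cv2.imwrite('pics/side2.png',cv2.resize(im[160:420,150:450,::-1],None,fx=2,fy=2))
```

```text
t 8.05 tab [ 0.0031 -0.0199] z 0.0693 F [0.6 3.1 1.2] gap 0.05549729325160751
[-0.321 -0.001  0.001] rz 0.001
[-0.405 -0.001  0.001] rz 0.001
```

View pics/top2.png

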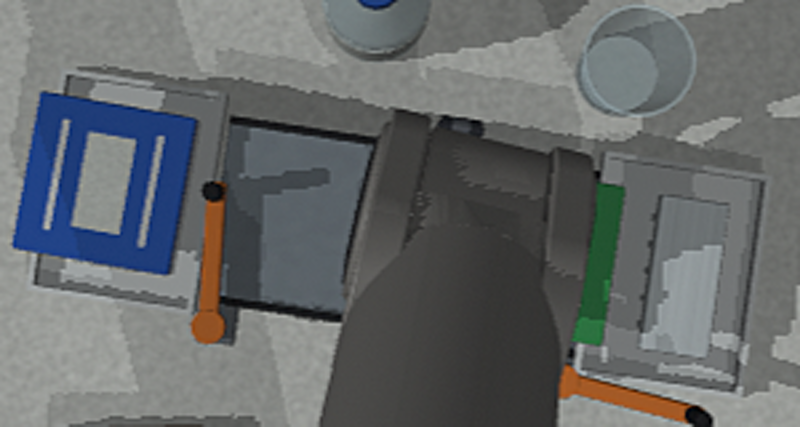

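View pics/side2.png

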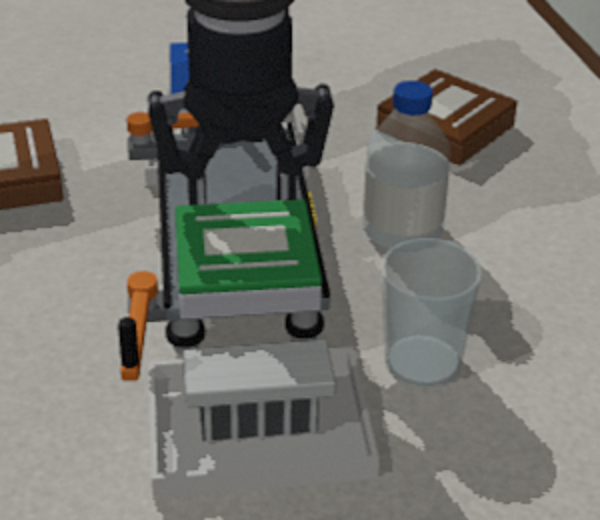

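The cassette is square and moving between the rails, leading edge at (623,187)-(603,345). Force is only 3 N. I'll continue to just short of the end and measure.

Emit:
jog_arm(plan=[{"x": -0.02,"y": 0.0,"z": 0.0,"rx": 0.0,"ry": 0.0,"rz": 0.0,"fingers": 0.3},{"x": -0.04,"y": 0.0,"z": 0.0,"rx": 0.0,"ry": 0.0,"rz": 0.0,"fingers": 0.3},{"x": -0.06,"y": 0.0,"z": 0.0,"rx": 0.0,"ry": 0.0,"rz": 0.0,"fingers": 0.3},{"x": -0.08,"y": 0.0,"z": 0.0,"rx": 0.0,"ry": 0.0,"rz": 0.0,"fingers": 0.3},{"x": -0.1,"y": 0.0,"z": 0.0,"rx": 0.0,"ry": 0.0,"rz": 0.0,"fingers": 0.3},{"x": -0.12,"y": 0.0,"z": 0.0,"rx": 0.0,"ry": 0.0,"rz": 0.0,"fingers": 0.3},{"x": -0.14,"y": 0.0,"z": 0.0,"rx": 0.0,"ry": 0.0,"rz": 0.0,"fingers": 0.3},{"x": -0.16,"y": 0.0,"z": 0.0,"rx": 0.0,"ry": 0.0,"rz": 0.0,"fingers": 0.3},{"x": -0.18,"y": 0.0,"z": 0.0,"rx": 0.0,"ry": 0.0,"rz": 0.0,"fingers": 0.3},{"x": -0.2,"y": 0.0,"z": 0.0,"rx": 0.0,"ry": 0.0,"rz": 0.0,"fingers": 0.3},{"x": -0.22,"y": 0.0,"z": 0.0,"rx": 0.0,"ry": 0.0,"rz": 0.0,"fingers": 0.3},{"x": -0.24,"y": 0.0,"z": 0.0,"rx": 0.0,"ry": 0.0,"rz": 0.0,"fingers": 0.3},{"x": -0.26,"y": 0.0,"z": 0.0,"rx": 0.0,"ry": 0.0,"rz": 0.0,"fingers": 0.3},{"x": -0.28,"y": 0.0,"z": 0.0,"rx": 0.0,"ry": 0.0,"rz": 0.0,"fingers": 0.3},{"x": -0.3,"y": 0.0,"z": 0.0,"rx": 0.0,"ry": 0.0,"rz": 0.0,"fingers": 0.3},{"x": -0.32,"y": 0.0,"z": 0.0,"rx": 0.0,"ry": 0.0,"rz": 0.0,"fingers": 0.3},{"x": -0.34,"y": 0.0,"z": 0.0,"rx": 0.0,"ry": 0.0,"rz": 0.0,"fingers": 0.3},{"x": -0.34,"y": 0.0,"z": 0.0,"rx": 0.0,"ry": 0.0,"rz": 0.0,"fingers": 0.3}])

```text
time: 9.95
tcp_pos: [0.4961, -0.1082, 0.0693]
tool_rot: [2.362, 2.071, -0.0]
force: [0.1, -1.1, 0.7]
finger_gap: 0.0554
gripper_force: 0.0
```

Run:
```python
from h import *
im=ctrl.snapshot('top');cv2.imwrite('pics/top3.png',cv2.resize(im[180:340,350:510,::-1],None,fx=3.6,fy=3.6,interpolation=cv2.INTER_CUBIC))
plan([(.003,-.121,.069,0)])
m=cv2.inRange(cv2.cvtColor(im,cv2.COLOR_RGB2HSV),(45,90,40),(85,255,255));v,u=np.nonzero(m)
w=(world('top',np.c_[u,v],.09)[:,:2]-T)@RT
for a in(-.04,-.02,0,.02,.04):
    k=abs(w[:,0]-.003-a)<.003
    if k.any():print(a,w[k,1].min().round(4),w[k,1].max().round(4))
print(w.min(0),w.max(0))
```

```text
t 10.0 tab [ 0.0033 -0.105 ] z 0.0694 F [-0.7 -0.1  0.8] gap 0.05537723634553571
[-0.064 -0.001  0.001] rz 0.0Traceback (most recent call last):
  File "<stdin>", line 5, in <module>
  File "h.py", line 5, in world
    u=cv2.undistortPoints(np.float64(px).reshape(-1,1,2),c['camera_matrix'],None).reshape(-1,2)
      ~~~~~~~~~~~~~~~~~~~^^^^^^^^^^^^^^^^^^^^^^^^^^^^^^^^^^^^^^^^^^^^^^^^^^^^^^^^
cv2.error: OpenCV(4.12.0) /io/opencv/modules/calib3d/src/undistort.dispatch.cpp:347: error: (-215:Assertion failed) CV_IS_MAT(_src) && CV_IS_MAT(_dst) && (_src->rows == 1 || _src->cols == 1) && (_dst->rows == 1 || _dst->cols == 1) && _src->cols + _src->rows - 1 == _dst->rows + _dst->cols - 1 && (CV_MAT_TYPE(_src->type) == CV_32FC2 || CV_MAT_TYPE(_src->type) == CV_64FC2) && (CV_MAT_TYPE(_dst->type) == CV_32FC2 || CV_MAT_TYPE(_dst->type) == CV_64FC2) in function 'cvUndistortPointsInternal'
```

View pics/top3.png

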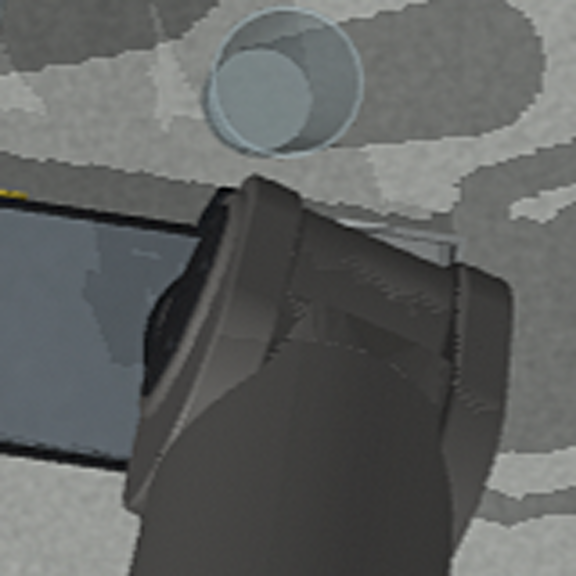

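The arm hides the cassette in this view, so I'll back off and lift to look.

Emit:
jog_arm(plan=[{"x": 0.06,"y": 0.0,"z": 0.0,"rx": 0.0,"ry": 0.0,"rz": 0.0,"fingers": 0.3},{"x": 0.08,"y": 0.0,"z": -0.2,"rx": 0.0,"ry": 0.0,"rz": 0.0,"fingers": 0.3},{"x": 0.08,"y": 0.0,"z": -0.4,"rx": 0.0,"ry": 0.0,"rz": 0.0,"fingers": 0.3},{"x": 0.3,"y": 0.0,"z": -0.5,"rx": 0.0,"ry": 0.0,"rz": 0.0,"fingers": 0.3},{"x": 0.5,"y": 0.0,"z": -0.5,"rx": 0.0,"ry": 0.0,"rz": 0.0,"fingers": 0.3},{"x": 0.7,"y": 0.0,"z": -0.5,"rx": 0.0,"ry": 0.0,"rz": 0.0,"fingers": 0.3},{"x": 0.8,"y": 0.0,"z": -0.5,"rx": 0.0,"ry": 0.0,"rz": 0.0,"fingers": 0.3},{"x": 0.8,"y": 0.0,"z": -0.5,"rx": 0.0,"ry": 0.0,"rz": 0.0,"fingers": 0.3}])

```text
time: 10.8
tcp_pos: [0.5221, 0.0994, 0.1942]
tool_rot: [-2.348, -2.084, -0.003]
force: [0.4, 0.2, 0.1]
finger_gap: 0.0554
gripper_force: 0.0
```

```bash
cat > m.py <<'E'
from h import *
import sys
im=ctrl.snapshot('top');cv2.imwrite(f'pics/{sys.argv[1]}.png',cv2.resize(im[220:340,350:510,::-1],None,fx=4,fy=4,interpolation=cv2.INTER_CUBIC))
plan([(.003,-.09,.2,0),(.003,-.1,.069,0),(.003,-.121,.069,0)])
b=box(im,(45,90,40),(85,255,255),(330,200,520,340));w=world('top',cv2.boxPoints(b),.09)
e=w-np.roll(w,1,0);print('green tab',tab(w.mean(0)),np.linalg.norm(e,axis=1),np.degrees(np.arctan2(e[:,1],e[:,0])))
E
python3 m.py top4
```

```text
t 10.85 tab [0.0021 0.1001] z 0.1941 F [-0.9 -1.1  0.2] gap 0.05580917312081033
[-0.76  -0.003 -0.024] rz 0.01
[-0.801 -0.003  0.5  ] rz 0.01
[-0.885 -0.003  0.5  ] rz 0.01
green tab [ 0.00355467 -0.16659739] [0.09893539 0.09941507 0.0994262  0.09928842] [ 82.59406913  -7.87716575 -97.48194886 171.83904147]
```

View pics/top4.png

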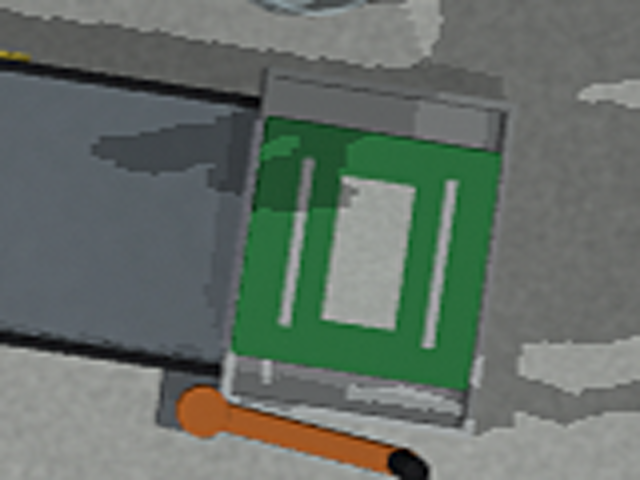

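The cassette is square, centred at table y = -0.1666, with a finger offset of 61.6 mm. It needs 16 mm more, which puts the TCP at y = -0.121.

Emit:
jog_arm(plan=[{"x": -0.2,"y": 0.0,"z": 0.0,"rx": 0.0,"ry": 0.0,"rz": 0.01,"fingers": 0.3},{"x": -0.4,"y": 0.0,"z": 0.0,"rx": 0.0,"ry": 0.0,"rz": 0.01,"fingers": 0.3},{"x": -0.6,"y": 0.0,"z": 0.0,"rx": 0.0,"ry": 0.0,"rz": 0.01,"fingers": 0.3},{"x": -0.74,"y": 0.0,"z": 0.0,"rx": 0.0,"ry": 0.0,"rz": 0.01,"fingers": 0.3},{"x": -0.74,"y": 0.0,"z": 0.2,"rx": 0.0,"ry": 0.0,"rz": 0.01,"fingers": 0.3},{"x": -0.74,"y": 0.0,"z": 0.4,"rx": 0.0,"ry": 0.0,"rz": 0.01,"fingers": 0.3},{"x": -0.74,"y": 0.0,"z": 0.5,"rx": 0.0,"ry": 0.0,"rz": 0.01,"fingers": 0.3},{"x": -0.76,"y": 0.0,"z": 0.5,"rx": 0.0,"ry": 0.0,"rz": 0.01,"fingers": 0.3},{"x": -0.78,"y": 0.0,"z": 0.5,"rx": 0.0,"ry": 0.0,"rz": 0.01,"fingers": 0.3},{"x": -0.8,"y": 0.0,"z": 0.5,"rx": 0.0,"ry": 0.0,"rz": 0.01,"fingers": 0.3},{"x": -0.815,"y": 0.0,"z": 0.5,"rx": 0.0,"ry": 0.0,"rz": 0.01,"fingers": 0.3},{"x": -0.83,"y": 0.0,"z": 0.5,"rx": 0.0,"ry": 0.0,"rz": 0.01,"fingers": 0.3},{"x": -0.845,"y": 0.0,"z": 0.5,"rx": 0.0,"ry": 0.0,"rz": 0.01,"fingers": 0.3},{"x": -0.86,"y": 0.0,"z": 0.5,"rx": 0.0,"ry": 0.0,"rz": 0.01,"fingers": 0.3},{"x": -0.875,"y": 0.0,"z": 0.5,"rx": 0.0,"ry": 0.0,"rz": 0.01,"fingers": 0.3},{"x": -0.885,"y": 0.0,"z": 0.5,"rx": 0.0,"ry": 0.0,"rz": 0.01,"fingers": 0.3},{"x": -0.885,"y": 0.0,"z": 0.5,"rx": 0.0,"ry": 0.0,"rz": 0.01,"fingers": 0.3}])

```text
time: 12.55
tcp_pos: [0.4936, -0.1286, 0.0694]
tool_rot: [2.369, 2.063, 0.0]
force: [-0.1, -0.2, -0.5]
finger_gap: 0.0556
gripper_force: 0.0
```

Emit:
jog_arm(plan=[{"x": 0.06,"y": 0.0,"z": 0.0,"rx": 0.0,"ry": 0.0,"rz": 0.0,"fingers": 0.3},{"x": 0.08,"y": 0.0,"z": -0.2,"rx": 0.0,"ry": 0.0,"rz": 0.0,"fingers": 0.3},{"x": 0.08,"y": 0.0,"z": -0.4,"rx": 0.0,"ry": 0.0,"rz": 0.0,"fingers": 0.3},{"x": 0.3,"y": 0.0,"z": -0.55,"rx": 0.0,"ry": 0.0,"rz": 0.0,"fingers": 0.3},{"x": 0.5,"y": 0.0,"z": -0.6,"rx": 0.0,"ry": 0.0,"rz": 0.0,"fingers": 0.3},{"x": 0.7,"y": 0.0,"z": -0.6,"rx": 0.0,"ry": 0.0,"rz": 0.0,"fingers": 0.3},{"x": 0.9,"y": 0.0,"z": -0.6,"rx": 0.0,"ry": 0.0,"rz": 0.0,"fingers": 0.3},{"x": 0.9,"y": 0.0,"z": -0.6,"rx": 0.0,"ry": 0.0,"rz": 0.0,"fingers": 0.3},{"x": 0.9,"y": 0.0,"z": -0.6,"rx": 0.0,"ry": 0.0,"rz": 0.0,"fingers": 0.3}])

```text
time: 13.45
tcp_pos: [0.5244, 0.098, 0.2189]
tool_rot: [-2.363, -2.07, 0.0]
force: [-0.5, -1.0, -0.6]
finger_gap: 0.0552
gripper_force: 0.0
```

```bash
python3 m.py top5
python3 - <<'E'
from h import *
print('block in same frame',tab([.48629,-.1842]))
im=ctrl.snapshot('side');cv2.imwrite('pics/side5.png',cv2.resize(im[160:420,150:450,::-1],None,fx=2,fy=2))
E
```

```text
t 13.5 tab [0.0045 0.0998] z 0.2189 F [-0.5 -1.   0.3] gap 0.05530611498911916
[-0.759 -0.003  0.076] rz -0.006
[-0.799 -0.002  0.6  ] rz -0.006
[-0.883 -0.002  0.6  ] rz -0.006
green tab [ 0.00215885 -0.18649058] [0.09962555 0.09933531 0.10011803 0.09920404] [ 82.10573353  -8.42219239 -97.97269224 171.29271035]
block in same frame [ 0.00338985 -0.18211556]
```

View pics/side5.png

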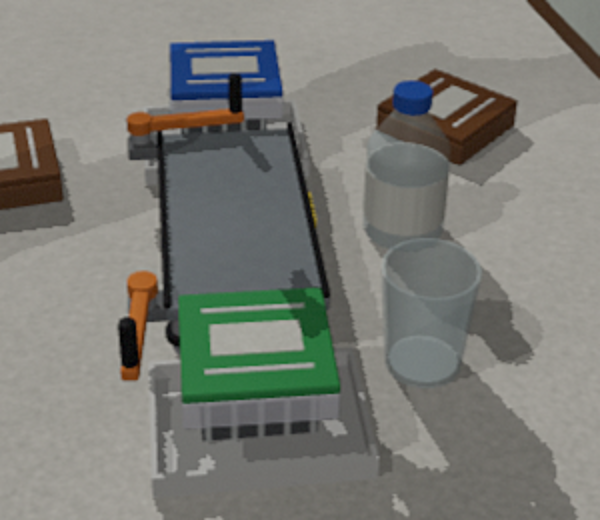

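The cassette is flat on the stand, (0.0012, 0.0044) m off the block's centre and square within about 2 degrees, clear of the table. The open gate is still open and the other is shut, and the robot touches nothing. All of that is inside the tolerances, so I'm handing in.

```bash
python3 -c "
from plant import ctrl
print(ctrl.close_job())"
```

```text
the job is handed in; nothing more can be done
None
```

The job is handed in at about 13.5 s with no verdict returned: the green cassette rests flat on the free stand at the -y end, about 4 mm past the block's centre along y and 1 mm off in x, square within about 2°, with the right gate open, the left gate shut, and the blue cassette, bottle and beaker untouched.

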